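# Chase a paint-clogged easel thread with tap and wrench

### The job

The big clamp-screw thread in the easel foot's metal boss is gummed with dried paint, and a thread tap already stands started in it. Set the tap wrench fully down on the tap's square and let go of it; then, with the wrench, work the tap clockwise half a turn forward and a quarter back to free the paint, and half a turn forward again, until the tap's lower collar comes home on the boss, taking fresh grips as needed. Turn the tap by the wrench only, leave the wrench sitting on it at the end, and do not disturb the brush pot, the jar and the wooden box.

Things in the scene. Friction and masses are not known exactly. Their poses are not given: they have to be found in the camera images.
- easel: Beech easel foot lying flat, fixed, 260 x 270 mm: two rails along its x (their outer faces at y = +/-135 mm), a cross beam between them, all 30 mm high. On the middle stands a 62 mm square aluminium boss, top at 75 mm. Origin on the table under the boss's centre, which is also the tap's axis; z up.
- tap_seat (a point): Centre of the tap's upper shoulder (38 mm wide) that the wrench rests on, 117 mm up at the start. x and y are parallel to the sides of the tap's square and turn with it. Above: 18 mm square, 18 mm tall, then a 4 mm conical point. Below the shoulder plate (5 mm thick): 26 mm fluted thread, 20 mm long, then the lower collar, 42 mm wide, 13 mm thick, its underside 3.75 mm over the boss at the start.
- tap (a joint): Turn of the tap in rad, 0 at the start, growing clockwise seen from above (forward). It sinks 5 mm per turn. Its friction takes about 0.15 N m, and it stays where it is left. Half a turn forward is 3.14; a quarter back from there 1.57; half a turn forward again 4.71, where the lower collar is home on the boss: a hard stop, to be felt.
- tap_shank: The tap itself, dark steel thread with bright collars and square; origin on its axis, level with the boss's top at the start, z up. Not to be touched by the fingers.
- wrench_head (a point): Tap wrench, loose, about 0.38 kg: aluminium block 36 x 36 mm, 60 mm tall, with a steel cross bar (13 mm thick, 17 at the knobs, 180 long over all) 13 mm above its underside. Above the bar any of the block's four sides can be gripped. Point: on its axis, 45 mm above the underside; x along the bar, z up. It starts upright on the table, socket down, left or right of the easel foot.
- wrench_socket (a point): Centre of the wrench's underside, at the mouth of its square socket: 20 mm square (sides parallel to the block's), 27 mm deep, so 1 mm clearance a side and about 0.12 rad of play either way on the tap's square. It fits in any of four quarter turns. Seated when it lies on the point tap_seat; axes as wrench_head.
- pot: Bystander: white plastic pot 84 mm wide, 100 mm high, with brushes standing up to 200 mm; on the side of the easel foot where the wrench is not. Origin at its underside.
- jar: Bystander: paint jar 66 mm wide, 85 mm high, beyond the easel foot. Origin at its underside.
- box: Bystander: wooden box 70 x 120 x 50 mm, beyond the easel foot. Origin at its underside.
Mind the look-alikes: they are no part of the job. Of the things that look like the part that bears wrench_head, the largest one is meant.

How it is judged:
On the way, in this order (a step that is already met when the one before it is completed fails the run):
1. the wrench sits fully down on the tap's square and has been let go (distance between wrench_socket and tap_seat below 0.006 m and angle between wrench_socket's own z axis and vertical below 0.12 rad and contact force between the fingers and anything else below 0.3 N and value of joint tap below 0.8 rad), for 0.2 s.
2. half a turn forward, wrench seated (tap beyond 2.8 rad) (distance between wrench_socket and tap_seat below 0.006 m and angle between wrench_socket's own z axis and vertical below 0.12 rad and value of joint tap above 2.8 rad), for 0.05 s.
3. a quarter back (tap below 2.2 rad) (distance between wrench_socket and tap_seat below 0.006 m and angle between wrench_socket's own z axis and vertical below 0.12 rad and value of joint tap below 2.2 rad), for 0.05 s.
At the end, for the whole second after the job is handed in: The tap stands at 4.5 rad or more (lower collar home on the boss within 0.2 mm), at rest, and the wrench sits upright (within 0.12 rad) on its square, its underside's centre within 6 mm of the shoulder's centre (distance between wrench_socket and tap_seat below 0.006 m and angle between wrench_socket's own z axis and vertical below 0.12 rad and value of joint tap above 4.5 rad and velocity of joint tap below 0.05 rad/s); the robot touches nothing.
It fails at once if the fingers touch the tap itself (over 2 N) (contact force between the fingers and tap_shank above 2 N).
It fails at once if the pot, the jar or the box is moved more than 30 mm or tipped (distance of any of pot, jar, box from where it was at the start of the episode above 0.03 m or angle between any of pot, jar, box's own z axis and vertical above 0.4 rad).
It also fails if it takes over 64 s, if anything falls off the work surface, if the arm or the gripper's body presses on something with over 40 N, if the wrist force passes 120 N, or if a joint passes its speed limit or range.

### The arm

A 6-joint arm with a two-finger parallel gripper is mounted at the origin on the work surface. World frame = base frame: x ahead of the robot, y to its left, z up, the work surface at z = 0. Lengths are in m, angles in rad, forces in N, time in s.
With the tool pointing down it reaches from about 0.35 to 0.875 m from the base axis. Payload 4.2 kg.
Tool frame: the origin (TCP) lies at the very end of the fingers, on their centre line; the grasp point (between the pads) lies 19 mm behind it (r.pinch_z is the distance from the TCP to the grasp point, in m); z points along the fingers, y is the direction in which the jaws open and shut (so a half turn about z gives the same grasp; the last joint's range is limited). The gripper opens to 87 mm and grips with 3 to 60 N. Pads are 19 mm wide; open, the fingers measure 117 mm over their backs; the gripper's body (75 mm by 190 mm) begins 51 mm behind the grasp point.
Start: joints at [1.425, 0.385, 0.008, 0, -1.194, -0.259], TCP at [0.246, 0.574, 0.223] pointing down, gripper open.
Joint ranges: [-3.14, 3.14], [-1.21, 2.06], [-1.07, 1.41], [-3.16, 2.05], [-2.99, -0.16], [-3.1, 3.1]. Speed limits (rad/s): [2.79, 2.79, 3.14, 3.14, 3.14, 3.14].

### API

Orientations are given as [roll, pitch, yaw] about the fixed x, y, z axes, in that order (R = Rz(yaw) Ry(pitch) Rx(roll)).
In Python, from station import sense, vision, job, r gives the robot as it stands.
- The arm moves only by the tool servo_tool, never from a script. Its argument "plan" is a list of rows, each a list of 2 entries, a list of its own where there are three numbers: the shift along the tool's x, y, z in m, then the turn, a rotation vector about the tool's x, y, z in rad. A call has 1 to 10 rows; each row shifts and turns the pose as measured when the row begins, along the tool's axes as they then stand; what a row does not reach is not made up. A row lasts 1/10 s, in which the tool goes at most 50 mm and 8.59 degrees, less where a joint would pass 70% of its speed; a pose out of reach is approached as far as the arm can. A call is refused whole if a number of a shift passes 0.05 or a number of a turn 0.15, either way. A call with a gripper value outside its range is refused whole. "claw" is the opening, from 0 (shut) to 1 (fully open), set as the call begins (left out, the last holds). The fingers move at their own pace and stop on an object; "grip_force" is the grip in N (left out, the last holds). Time passes only in rows, so rows that do not move let the fingers close. It gives the time, the measured TCP pose, the force and the opening at its end, in the units of the state.
- sense(): the state, without advancing time (a new reading comes with each control period).
- vision.camera(name): name is "side" or "top" or "wrist"; returns a dict with "image" (480x640x3 uint8, red, green, blue), "z_map" (480x640 float32, m along the optical axis (not along the pixel's ray), 0 where there is no reading), "vfov" (degrees; the focal length in pixels is half the picture's height over the tangent of half this angle, whatever the lens; pixels are square), "cx", "cy" (the principal point, pixels), "cam_to_world" (4x4, takes a point from camera to world coordinates); the wrist camera has in their place "mount" (4x4, takes a point from camera to tool coordinates, whose origin is the TCP and whose axes are the flange's). Camera axes: x right, y down, z forward; pixel columns grow to the right and rows downward; lengths in m; the calibration is good to about 2 mm. A picture is of the moment at which its call begins: read the wrist's pose just before it.
- job.finish_job(): hands the job in, once; it reports no verdict.
The state is a dict: "time_s": time; "joints": joint angles; "joint_velocities": joint speeds; "effort": joint torques, N m; "tool_pos": TCP position; "tcp_rot": TCP orientation; "force": force on the tool from outside, world axes, zero at the start; "torque": the same for the moment, N m; "opening": opening from 0.0 (shut) to 1.0 (fully open).
Only numpy, scipy, OpenCV 4.12 (cv2) and the standard library are available. Lean on these libraries where they do the work, as an engineer would, in place of code of your own. Each camera call takes 0.05 s, during which the arm holds its last target. There are 200 camera calls.

## Working session

There is one attempt and no reset: what is moved stays moved. The work goes in short steps, Python scripts to look and compute and a tool call to move; the robot and the scene stay as the last step left them, time stands still between calls to the robot, and variables do not carry over. Pictures are saved under pics/ and viewed, about 8 in all and at most 12, crops included, and the job is handed in when it is done.

Besides the shell and the picture viewer there is one more tool, called after "Emit:" as name([rows], argument=value, ...), one row to a line, values as JSON. servo_tool: Moves the arm, as the interface text tells. Its arguments: {"type":"object","properties":{"plan":{"type":"array"},"claw":{"type":"number"},"grip_force":{"type":"number"}},"required":["plan"]}

```bash
ls; mkdir -p pics
cat > h.py <<'E'
import numpy as np, cv2
from station import sense, vision, job, r
from scipy.spatial.transform import Rotation as R
def Ttool(s):
    T=np.eye(4); T[:3,:3]=R.from_euler('xyz',s['tcp_rot']).as_matrix(); T[:3,3]=s['tool_pos']; return T
def shot(name):
    s=sense(); c=vision.camera(name)
    c['T']=np.array(c['cam_to_world']) if 'cam_to_world' in c else Ttool(s)@np.array(c['mount'])
    c['f']=240/np.tan(np.radians(c['vfov'])/2); return c
def pts(c):
    v,u=np.mgrid[:480,:640]; z=c['z_map']
    p=np.stack([(u-c['cx'])/c['f']*z,(v-c['cy'])/c['f']*z,z],-1)
    return p@c['T'][:3,:3].T+c['T'][:3,3]
def proj(c,P):
    p=(np.asarray(P)-c['T'][:3,3])@c['T'][:3,:3]; return p[...,0]/p[...,2]*c['f']+c['cx'],p[...,1]/p[...,2]*c['f']+c['cy']
def save(n,im): cv2.imwrite('pics/'+n,cv2.cvtColor(np.ascontiguousarray(im),cv2.COLOR_RGB2BGR))
E
python3 - <<'E'
from h import *
print(sense())
a=shot('top');b=shot('side')
for n,c in(('top',a),('side',b)):
    np.savez('pics/'+n,**{k:v for k,v in c.items()}); print(n,c['T'].round(3).tolist(),c['vfov'],c['cx'],c['cy'])
im=np.vstack([a['image'],b['image']])
save('ts.png',cv2.resize(a['image'],(640,480)));save('side.png',b['image'])
E
```

```text
pics
{'time_s': 0.0, 'joints': array([ 1.42464092e+00,  3.85555518e-01,  6.60255793e-03, -4.63725697e-04,
       -1.19404181e+00, -2.58567051e-01]), 'joint_velocities': array([ 1.60193172e-03,  6.73648774e-05, -8.64625396e-04, -1.28071886e-03,
       -5.25608059e-04,  2.82746746e-04]), 'effort': array([-1.50693926e-03, -3.90664351e+01,  1.87399668e+01,  4.21975538e+00,
        1.09705448e-02, -1.92356288e-04]), 'tool_pos': array([0.24587369, 0.57392845, 0.22145639]), 'tcp_rot': array([ 3.13935710e+00, -1.45636616e-04, -4.04893375e-01]), 'force': array([-0.55591801, -0.67486178, -0.11648104]), 'torque': array([ 0.00337909, -0.02376137,  0.00851447]), 'opening': 0.9996919532096326}
top [[0.061, -0.976, 0.21, 0.397], [-0.998, -0.059, 0.017, 0.054], [-0.004, -0.211, -0.977, 1.175], [0.0, 0.0, 0.0, 1.0]] 53.696863534659606 321.6217350923787 243.73463501670005
side [[0.728, -0.463, 0.505, -0.007], [-0.685, -0.509, 0.521, -0.6], [0.016, -0.725, -0.688, 0.979], [0.0, 0.0, 0.0, 1.0]] 48.350662910028994 310.6043853947404 241.92171214671018
```

View pics/ts.png

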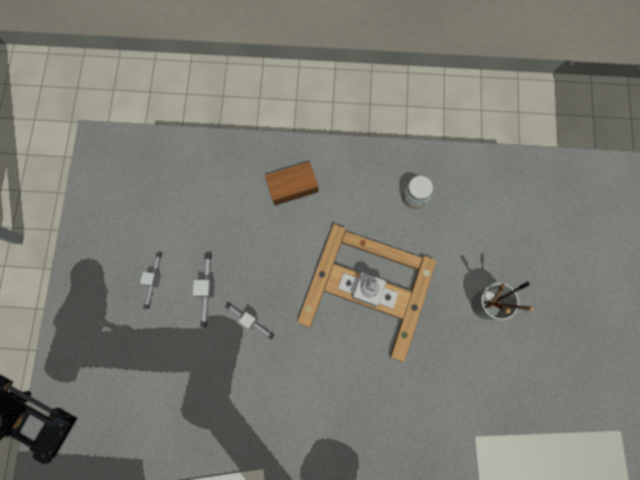

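View pics/side.png

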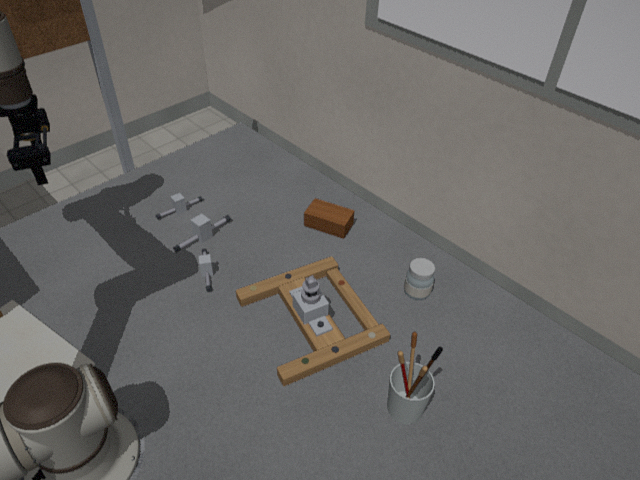

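The top view shows three wrench candidates, with block tops at (148,279), (201,288) and (247,320). The middle one looks largest, with a bar of about 75 px against about 55 px for the others. The boss and tap are at about (370,286), the pot at (500,300), the jar at (420,188) and the box at (292,182). Next I'll measure them and confirm in a crop.

Run:
```python
from h import *
c=dict(np.load('pics/top.npz')); P=pts(c)
# whole-object extents from height
for n,(u0,v0,u1,v1) in dict(A=(130,245,170,315),B=(180,245,222,335),C=(222,296,280,345)).items():
    q=P[v0:v1,u0:u1].reshape(-1,3); o=q[(q[:,2]>.012)&(q[:,2]<.12)]
    rect=cv2.minAreaRect((o[:,:2]*1000).astype(np.float32)); top=o[o[:,2]>o[:,2].max()-.008]
    rt=cv2.minAreaRect((top[:,:2]*1000).astype(np.float32))
    print(n,'zmax',o[:,2].max().round(4),'all',rect,'top',len(top),top.mean(0).round(4),rt)
q=P[225:360,295:440].reshape(-1,3); 
for lo,hi in((.125,.15),(.11,.125),(.068,.08),(.02,.04)):
    o=q[(q[:,2]>lo)&(q[:,2]<hi)]
    if len(o): print(lo,len(o),o.mean(0).round(4),cv2.minAreaRect((o[:,:2]*1000).astype(np.float32)))
s=dict(np.load('pics/side.npz'))
im=c['image']
a=cv2.resize(im[235:350,130:290],(800,575),interpolation=cv2.INTER_CUBIC)[:,:800]
b=cv2.resize(im[255:325,330:420],None,fx=4.4,fy=4.4,interpolation=cv2.INTER_CUBIC)
save('crop1.png',cv2.resize(a,(800,575)))
```

```text
A zmax 0.0527 all ((530.1043090820312, 487.21630859375), (29.967884063720703, 139.98001098632812), 83.6529769897461) top 128 [0.5297 0.4866 0.0479] ((529.916748046875, 487.1702880859375), (30.079824447631836, 27.76673126220703), 85.17030334472656)
B zmax 0.0662 all ((515.1820678710938, 351.7925109863281), (179.2827911376953, 37.32770919799805), 1.7707254886627197) top 210 [0.5147 0.3521 0.061 ] ((514.0738525390625, 351.8905944824219), (35.84090042114258, 36.857601165771484), 2.901390552520752)
C zmax 0.0515 all ((446.523681640625, 238.55938720703125), (140.1084442138672, 27.977985382080078), 58.23103713989258) top 141 [0.4459 0.2386 0.0471] ((446.3116455078125, 238.6893768310547), (29.299118041992188, 27.480545043945312), 58.23103713989258)
0.125 72 [ 0.5341 -0.0431  0.1366] ((534.625732421875, -43.687705993652344), (18.131052017211914, 18.453229904174805), 74.46455383300781)
0.11 144 [ 0.5335 -0.0425  0.1175] ((534.9847412109375, -43.383880615234375), (36.05122756958008, 36.249881744384766), 47.92157745361328)
0.068 421 [ 0.532  -0.0419  0.0751] ((534.6673583984375, -43.40631103515625), (61.510704040527344, 61.846946716308594), 73.8199691772461)
0.02 5477 [ 0.5474 -0.049   0.0296] ((534.6041870117188, -43.75593566894531), (270.6705322265625, 259.5617980957031), 73.56595611572266)
```

View pics/crop1.png

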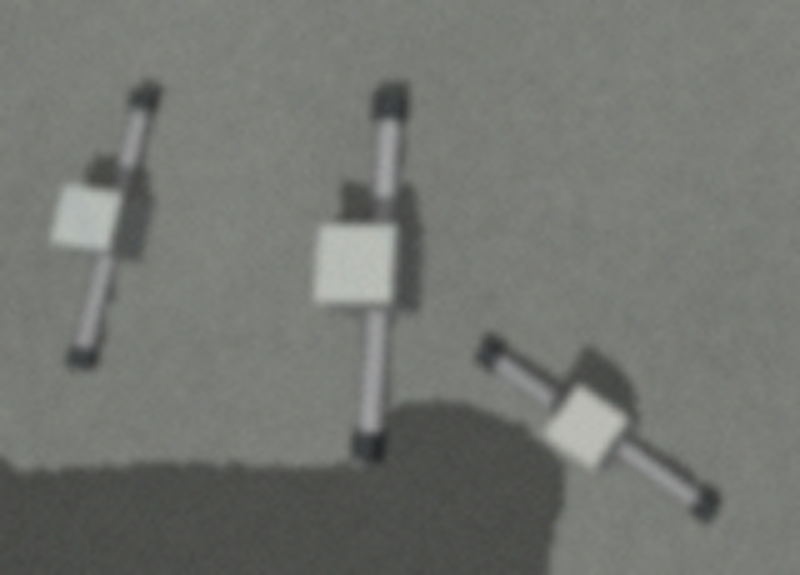

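B fits: 180 mm bar, 36 mm block, 62 to 66 mm high. The look-alikes A and C have 140 mm bars and blocks about 29 mm wide and 50 mm high. So the wrench is at (0.515, 0.352) with its bar at about +2°. The tap axis is at (0.535, −0.0435) with its square at about −16° (mod 90°).

I'll now write a planning helper and move to a hover over the tap.

```bash
cat >> h.py <<'E'
def wrap(a): return (a+np.pi)%(2*np.pi)-np.pi
def plan(pos,yaw,n,dyaw=None):
    """n rows straight to pos (TCP) pointing down with yaw; prints rows in tool axes."""
    T=Ttool(sense()); p0=T[:3,3]; y0=sense()['tcp_rot'][2]; d=wrap(yaw-y0) if dyaw is None else dyaw
    R0=T[:3,:3]; rows=[]
    for i in range(n):
        Rn=R.from_euler('xyz',[np.pi,0,y0+d*(i+1)/n]).as_matrix()
        sh=R0.T@((np.array(pos)-p0)/n); rv=R.from_matrix(R0.T@Rn).as_rotvec(); R0=Rn
        rows.append([sh.round(4).tolist(),rv.round(3).tolist()])
    print('from',p0.round(4),sense()['tcp_rot'].round(3),'->',pos,yaw)
    for k in range(0,n,10): print(rows[k:k+10])
E
python3 - <<'E'
from h import *
c=shot('wrist'); print(np.array(c['mount']).round(4).tolist(),c['vfov'],c['cx'],c['cy'], r.pinch_z)
plan([.535,-.0435,.30],1.30,16)
E
```

```text
[[0.0007, -0.9588, -0.2842, 0.0792], [1.0, 0.0008, -0.0001, -0.0001], [0.0003, -0.2842, 0.9588, -0.1623], [0.0, 0.0, 0.0, 1.0]] 68.98231978820023 317.43494060220775 240.19257278434432 0.0187
from [0.246  0.5741 0.2217] [ 3.14  -0.    -0.405] -> [0.535, -0.0435, 0.3] 1.3
[[[0.0318, 0.0284, -0.0048], [0.002, -0.0, -0.107]], [[0.0286, 0.0316, -0.0049], [-0.0, 0.0, -0.107]], [[0.0251, 0.0344, -0.0049], [0.0, 0.0, -0.107]], [[0.0213, 0.0369, -0.0049], [0.0, 0.0, -0.107]], [[0.0172, 0.039, -0.0049], [-0.0, 0.0, -0.107]], [[0.013, 0.0406, -0.0049], [0.0, 0.0, -0.107]], [[0.0086, 0.0417, -0.0049], [0.0, 0.0, -0.107]], [[0.0041, 0.0424, -0.0049], [-0.0, 0.0, -0.107]], [[-0.0004, 0.0426, -0.0049], [0.0, 0.0, -0.107]], [[-0.0049, 0.0423, -0.0049], [-0.0, 0.0, -0.107]]]
[[[-0.0094, 0.0416, -0.0049], [0.0, 0.0, -0.107]], [[-0.0138, 0.0403, -0.0049], [-0.0, 0.0, -0.107]], [[-0.018, 0.0386, -0.0049], [0.0, 0.0, -0.107]], [[-0.022, 0.0365, -0.0049], [0.0, 0.0, -0.107]], [[-0.0258, 0.0339, -0.0049], [0.0, 0.0, -0.107]], [[-0.0292, 0.031, -0.0049], [0.0, 0.0, -0.107]]]
```

Emit:
servo_tool([
  [[0.032,0.028,-0.005],[0,0,-0.107]],
  [[0.029,0.032,-0.005],[0,0,-0.107]],
  [[0.025,0.034,-0.005],[0,0,-0.107]],
  [[0.021,0.037,-0.005],[0,0,-0.107]],
  [[0.017,0.039,-0.005],[0,0,-0.107]],
  [[0.013,0.041,-0.005],[0,0,-0.107]],
  [[0.009,0.042,-0.005],[0,0,-0.107]],
  [[0.004,0.042,-0.005],[0,0,-0.107]],
  [[0,0.043,-0.005],[0,0,-0.107]],
  [[-0.005,0.042,-0.005],[0,0,-0.107]],
])

```text
time_s: 1.15
tool_pos: [0.4382, 0.1808, 0.2702]
tcp_rot: [3.138, 0.008, 0.719]
force: [0.7, 1.5, -1.3]
opening: 1.002
```

```bash
python3 -c "
from h import *
plan([.535,-.0435,.30],1.30,9)"
```

```text
from [0.4382 0.1808 0.2702] [3.138 0.008 0.719] -> [0.535, -0.0435, 0.3] 1.3
[[[-0.0083, 0.0259, -0.0031], [0.004, 0.008, -0.065]], [[-0.01, 0.0252, -0.0033], [0.0, 0.0, -0.065]], [[-0.0116, 0.0246, -0.0033], [-0.0, 0.0, -0.065]], [[-0.0131, 0.0238, -0.0033], [0.0, 0.0, -0.065]], [[-0.0146, 0.0229, -0.0033], [0.0, 0.0, -0.065]], [[-0.0161, 0.0219, -0.0033], [-0.0, 0.0, -0.065]], [[-0.0175, 0.0208, -0.0033], [-0.0, 0.0, -0.065]], [[-0.0188, 0.0196, -0.0033], [0.0, 0.0, -0.065]], [[-0.02, 0.0184, -0.0033], [0.0, 0.0, -0.065]]]
```

Emit:
servo_tool([
  [[-0.009,0.026,-0.003],[0.004,0.008,-0.065]],
  [[-0.01,0.025,-0.0033],[0,0,-0.065]],
  [[-0.012,0.025,-0.0033],[0,0,-0.065]],
  [[-0.013,0.024,-0.0033],[0,0,-0.065]],
  [[-0.0146,0.023,-0.0033],[0,0,-0.065]],
  [[-0.016,0.022,-0.0033],[0,0,-0.065]],
  [[-0.0175,0.021,-0.0033],[0,0,-0.065]],
  [[-0.019,0.0196,-0.0033],[0,0,-0.065]],
  [[-0.02,0.018,-0.0033],[0,0,-0.065]],
  [[0,0,0],[0,0,0]],
])

```text
time_s: 2.15
tool_pos: [0.5396, -0.0586, 0.299]
tcp_rot: [-3.138, 0.0, 1.323]
force: [-0.5, -0.3, -0.1]
opening: 1.001
```

```bash
cat >> h.py <<'E'
def meas(c,z0,z1,near,rad=.05):
    """points of height band in tool frame/world: minAreaRect centre + angle"""
    P=pts(c); d=np.hypot(P[...,0]-near[0],P[...,1]-near[1]); m=(c['z_map']>0)&(P[...,2]>z0)&(P[...,2]<z1)&(d<rad)
    o=P[m]; T=Ttool(sense()); rt=cv2.minAreaRect((o[:,:2]*1e4).astype(np.float32))
    w=np.array([rt[0][0]/1e4,rt[0][1]/1e4,np.median(o[:,2])]); t=T[:3,:3].T@(w-T[:3,3])
    print(z0,z1,len(o),'world',w.round(4),'zmed',np.median(o[:,2]).round(4),'tool',t.round(4),'size',np.array(rt[1])/10,'ang',rt[2]); return m
E
python3 - <<'E'
from h import *
print(sense()['tool_pos'],sense()['tcp_rot'],sense()['joints'].round(3))
c=shot('wrist'); np.savez('pics/w1',**c)
for a,b in((.128,.146),(.132,.137),(.112,.122),(.07,.08)): meas(c,a,b,(.535,-.0435))
save('w1.png',c['image'])
E
```

```text
[ 0.53963369 -0.05857227  0.29900826] [-3.13775932e+00  3.75813718e-04  1.32318422e+00] [ 1.900e-01  2.000e-01 -6.000e-02 -1.000e-03 -1.314e+00  2.704e+00]
0.128 0.146 380 world [ 0.5335 -0.0449  0.1365] zmed 0.1365 tool [ 0.011  -0.0076  0.1622] size [18.48755341 17.31222382] ang 74.62627410888672
0.132 0.137 195 world [ 0.5335 -0.0449  0.1355] zmed 0.1355 tool [ 0.011  -0.0076  0.1632] size [18.48755341 17.31222382] ang 74.62627410888672
0.112 0.122 688 world [ 0.534  -0.0446  0.1171] zmed 0.1171 tool [ 0.0114 -0.0072  0.1817] size [36.44568787 36.18765259] ang 75.30197143554688
0.07 0.08 1690 world [ 0.5341 -0.0451  0.075 ] zmed 0.075 tool [ 0.011  -0.0068  0.2238] size [62.17467651 61.26184082] ang 74.29285430908203
```

View pics/w1.png

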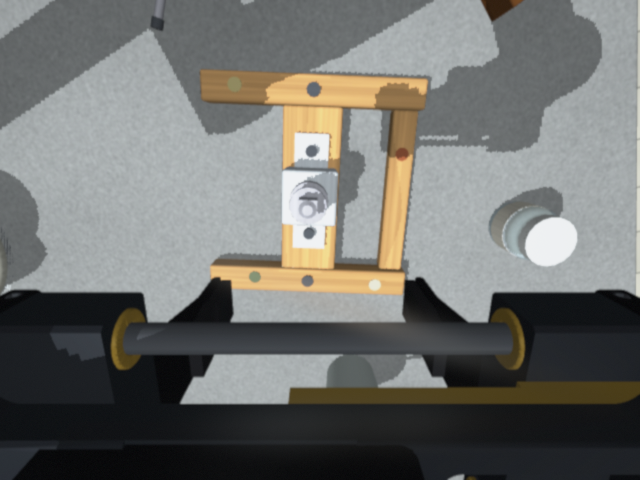

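The picture shows the boss and tap at about (307,202), unobstructed by the fingers. The tap is at (0.534, −0.0447) with its square at 74.6°, which agrees with the top camera to about 1 mm. Next I'll hover over the wrench.

```bash
python3 -c "
from h import *
plan([.504,.352,.222],0.035,13)"
```

```text
from [ 0.539  -0.0576  0.2987] [-3.137  0.     1.323] -> [0.504, 0.352, 0.222] 0.035
[[[0.0299, -0.0103, 0.0059], [-0.005, 0.0, 0.099]], [[0.0287, -0.0132, 0.0059], [-0.0, -0.0, 0.099]], [[0.0273, -0.016, 0.0059], [0.0, -0.0, 0.099]], [[0.0255, -0.0186, 0.0059], [-0.0, -0.0, 0.099]], [[0.0236, -0.0211, 0.0059], [0.0, -0.0, 0.099]], [[0.0214, -0.0233, 0.0059], [-0.0, -0.0, 0.099]], [[0.019, -0.0253, 0.0059], [0.0, -0.0, 0.099]], [[0.0164, -0.0271, 0.0059], [0.0, -0.0, 0.099]], [[0.0136, -0.0285, 0.0059], [-0.0, -0.0, 0.099]], [[0.0107, -0.0297, 0.0059], [0.0, -0.0, 0.099]]]
[[[0.0077, -0.0307, 0.0059], [-0.0, -0.0, 0.099]], [[0.0047, -0.0313, 0.0059], [-0.0, -0.0, 0.099]], [[0.0015, -0.0316, 0.0059], [0.0, -0.0, 0.099]]]
```

Emit:
servo_tool([
  [[0.03,-0.01,0.004],[-0.005,0,0.099]],
  [[0.029,-0.013,0.004],[0,0,0.099]],
  [[0.027,-0.016,0.004],[0,0,0.099]],
  [[0.0255,-0.0186,0.005],[0,0,0.099]],
  [[0.0236,-0.021,0.006],[0,0,0.099]],
  [[0.021,-0.023,0.006],[0,0,0.099]],
  [[0.019,-0.025,0.006],[0,0,0.099]],
  [[0.016,-0.027,0.006],[0,0,0.099]],
  [[0.0136,-0.0285,0.006],[0,0,0.099]],
  [[0.01,-0.03,0.006],[0,0,0.099]],
])

```text
time_s: 3.2
tool_pos: [0.5099, 0.2711, 0.2429]
tcp_rot: [-3.14, 0.003, 0.286]
force: [1.5, 0.2, 0.4]
opening: 1.0
```

```bash
python3 -c "
from h import *
plan([.504,.352,.222],0.035,7)"
```

```text
from [0.5099 0.2711 0.2429] [-3.14e+00  3.00e-03  2.86e-01] -> [0.504, 0.352, 0.222] 0.035
[[[0.0024, -0.0113, 0.003], [-0.002, 0.003, 0.036]], [[0.002, -0.0114, 0.003], [-0.0, -0.0, 0.036]], [[0.0016, -0.0115, 0.003], [-0.0, -0.0, 0.036]], [[0.0012, -0.0115, 0.003], [0.0, -0.0, 0.036]], [[0.0008, -0.0116, 0.003], [-0.0, -0.0, 0.036]], [[0.0004, -0.0116, 0.003], [0.0, -0.0, 0.036]], [[-0.0, -0.0116, 0.003], [-0.0, -0.0, 0.036]]]
```

Emit:
servo_tool([
  [[0.002,-0.012,0.003],[0,0.003,0.036]],
  [[0.002,-0.012,0.003],[0,0,0.036]],
  [[0.002,-0.012,0.003],[0,0,0.036]],
  [[0.001,-0.012,0.003],[0,0,0.036]],
  [[0.001,-0.012,0.003],[0,0,0.036]],
  [[0.0,-0.007,0.003],[0,0,0.02]],
  [[0,0,0],[0,0,0]],
  [[0,0,0],[0,0,0]],
  [[0,0,0],[0,0,0]],
])

```text
time_s: 4.1
tool_pos: [0.4933, 0.3495, 0.2202]
tcp_rot: [3.14, 0.008, 0.086]
force: [-1.1, -0.3, 0.2]
opening: 1.002
```

Run:
```python
from h import *
s=sense();print(s['tool_pos'],s['tcp_rot'],s['joint_velocities'].round(3))
c=shot('wrist'); np.savez('pics/w2',**c)
for a,b in((.05,.07),(.055,.064)): meas(c,a,b,(.515,.352))
meas(c,.006,.07,(.515,.352),.1)
T=Ttool(s)
P=pts(c).reshape(-1,3); P=P[c['z_map'].ravel()>0]
q=(P-[.515,.352,0]); k=(abs(q[:,1])<.008)&(abs(q[:,0])>.03)&(abs(q[:,0])<.08)
print('bar top z pct',np.percentile(P[k][:,2],[50,80,90,97]))
save('w2.png',c['image'])
```

```text
[0.49325593 0.34954483 0.22021152] [3.1402658  0.00834023 0.08583933] [ 0.005 -0.006 -0.005  0.002 -0.003  0.001]
0.05 0.07 1527 world [0.5127 0.3511 0.0601] zmed 0.0601 tool [ 0.0207 -0.0002  0.16  ] size [36.50788879 35.79481812] ang 2.9033255577087402
0.055 0.064 1498 world [0.5127 0.3511 0.0602] zmed 0.0602 tool [ 0.0207 -0.0002  0.16  ] size [36.50788879 35.79481812] ang 2.9033255577087402
0.006 0.07 3719 world [0.5164 0.3445 0.0206] zmed 0.0206 tool [0.0241 0.0067 0.1996] size [169.56456299  98.60419312] ang 25.864089965820312
bar top z pct [0.01804753 0.01954497 0.0200878  0.02109982]
```

View pics/w2.png

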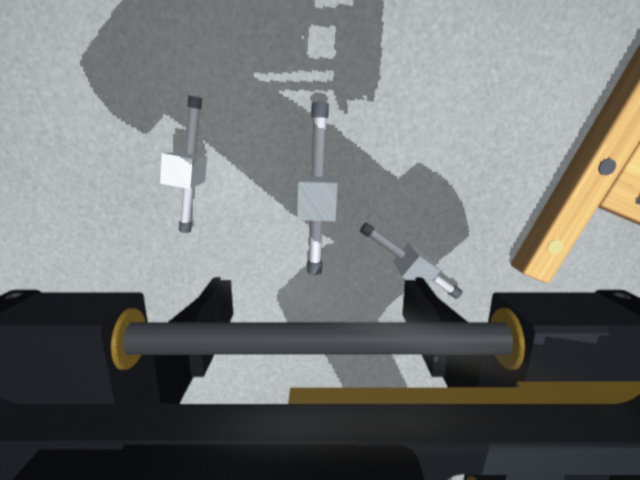

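The wrench is the middle one, with its block at (317,201) and bar from (319,105) to (315,268). The smaller look-alikes are at (177,170) and (415,262). The block measures 36.5 x 35.8 mm with its top at 0.060. Next I'll align and descend.

Emit:
servo_tool([
  [[0.007,0,0.015],[0,-0.004,0.018]],
  [[0.007,0,0.02],[0,-0.003,0.018]],
  [[0.006,0,0.02],[0,0,0]],
  [[0,0,0.02],[0,0,0]],
  [[0,0,0.015],[0,0,0]],
  [[0,0,0.005],[0,0,0]],
  [[0,0,0],[0,0,0]],
  [[0,0,0],[0,0,0]],
], claw=0.7)

```text
time_s: 4.95
tool_pos: [0.5154, 0.3477, 0.1175]
tcp_rot: [3.14, 0.017, 0.039]
force: [-0.4, -0.1, 0.3]
opening: 0.7
```

```bash
python3 -c "
from h import *
s=sense();print(s['opening'])
plan([.5127,.3511,.027],0.051,5)"
```

```text
0.7003606816423282
from [0.5154 0.3477 0.1175] [3.14  0.017 0.039] -> [0.5127, 0.3511, 0.027] 0.051
[[[-0.0002, -0.0007, 0.0181], [0.002, 0.017, -0.002]], [[-0.0005, -0.0007, 0.0181], [-0.0, 0.0, -0.002]], [[-0.0005, -0.0007, 0.0181], [-0.0, 0.0, -0.002]], [[-0.0005, -0.0007, 0.0181], [-0.0, 0.0, -0.002]], [[-0.0005, -0.0007, 0.0181], [-0.0, 0.0, -0.002]]]
```

Emit:
servo_tool([
  [[-0.0007,-0.001,0.012],[0.002,0.01,-0.003]],
  [[-0.0005,-0.001,0.017],[0,0.005,-0.003]],
  [[-0.0005,-0.001,0.017],[0,0,-0.003]],
  [[-0.0005,-0.0005,0.016],[0,0,0]],
  [[-0.0005,0,0.012],[0,0,0]],
  [[0,0,0.004],[0,0,0]],
  [[0,0,0],[0,0,0]],
  [[0,0,0],[0,0,0]],
])

```text
time_s: 5.75
tool_pos: [0.5177, 0.3556, 0.0454]
tcp_rot: [-3.13, -0.012, 0.048]
force: [-0.9, -0.1, 0.5]
opening: 0.699
```

```bash
python3 -c "
from h import *
plan([.5127,.3511,.027],0.051,2)
c=shot('wrist');meas(c,.054,.066,(.5127,.3511))"
```

```text
from [0.5177 0.3556 0.0454] [-3.13  -0.012  0.048] -> [0.5127, 0.3511, 0.027] 0.051
[[[-0.0027, 0.0022, 0.0091], [-0.012, -0.012, -0.001]], [[-0.0026, 0.0021, 0.0092], [-0.0, 0.0, -0.001]]]
0.054 0.066 3895 world [0.5126 0.3546 0.0601] zmed 0.0601 tool [-0.005   0.0006 -0.0147] size [37.33348694 78.89129028] ang 3.381962299346924
```

Emit:
servo_tool([
  [[-0.002,0.002,0.004],[-0.005,-0.006,0]],
  [[-0.002,0.002,0.004],[-0.003,-0.003,0]],
  [[-0.001,0.001,0.004],[0,0,0]],
  [[0,0,0.003],[0,0,0]],
  [[0,0,0],[0,0,0]],
  [[0,0,0],[0,0,0]],
])

```text
time_s: 6.4
tool_pos: [0.5133, 0.3506, 0.0307]
tcp_rot: [-3.136, -0.005, 0.048]
force: [-0.5, 0.6, 0.7]
opening: 0.701
```

```bash
python3 -c "
from h import *
plan([.5127,.3511,.027],0.051,2)"
```

```text
from [0.5133 0.3506 0.0307] [-3.136 -0.005  0.048] -> [0.5127, 0.3511, 0.027] 0.051
[[[-0.0003, -0.0003, 0.0019], [-0.005, -0.005, -0.001]], [[-0.0003, -0.0003, 0.0019], [-0.0, 0.0, -0.001]]]
```

Emit:
servo_tool([
  [[-0.0004,-0.0003,0.002],[-0.003,-0.003,-0.001]],
  [[0,0,0.001],[0,0,0]],
  [[0,0,0],[0,0,0]],
])

```text
time_s: 6.7
tool_pos: [0.513, 0.3511, 0.0276]
tcp_rot: [-3.139, -0.002, 0.049]
force: [0.4, -0.5, 1.2]
opening: 0.699
```

Emit:
servo_tool([
  [[0,0,0],[0,0,0]],
  [[0,0,0],[0,0,0]],
  [[0,0,0],[0,0,0]],
  [[0,0,0],[0,0,0]],
  [[0,0,0],[0,0,0]],
], claw=0, grip_force=30)

```text
time_s: 7.2
tool_pos: [0.5133, 0.3514, 0.0278]
tcp_rot: [-3.138, -0.002, 0.049]
force: [0.9, -0.3, -1.0]
opening: 0.413
```

```bash
python3 -c "
from h import *
s=sense();print(s)
c=shot('wrist');np.savez('pics/w3',**c)
save('w3.png',c['image'])
P=pts(c); T=Ttool(s); t=(P-T[:3,3])@T[:3,:3]
m=(abs(t[...,1])<.016)&(abs(P[...,2]-.06)<.006)&(c['z_map']>0)&(abs(t[...,0])<.03)
print(m.sum(), t[m].min(0),t[m].max(0),t[m].mean(0), P[m].mean(0))"
```

```text
{'time_s': 7.2, 'joints': array([ 8.60010289e-01,  5.70722242e-01, -2.26088281e-01, -5.01978158e-04,
       -7.70004113e-01,  7.60480609e-01]), 'joint_velocities': array([-1.61167796e-03, -2.43201434e-04,  8.10034756e-05, -7.00151017e-04,
        8.20911952e-04, -4.58589923e-04]), 'effort': array([-1.40150758e-01, -4.36527050e+01,  1.41141486e+01,  3.15155089e+00,
       -2.48838776e-03, -4.60306619e-03]), 'tool_pos': array([0.5132501 , 0.35141462, 0.02781198]), 'tcp_rot': array([-3.13846609e+00, -2.49019767e-03,  4.93310002e-02]), 'force': array([ 0.92530356, -0.29831997, -0.97454732]), 'torque': array([ 0.01727092, -0.0691649 ,  0.02320413]), 'opening': 0.4130039497411554}
3683 [-0.01887677 -0.01597746 -0.03438318] [ 0.01845917  0.01599749 -0.02612939] [ 4.60384198e-03  1.10444138e-05 -3.19712620e-02] [0.51777428 0.35152685 0.05979442]
```

The grip holds 36 mm of block, centred within about 0.3 mm in tool x. Lifting and carrying to the tap.

Emit:
servo_tool([
  [[0,0,-0.015],[0,0,0]],
  [[0,0,-0.03],[0,0,0]],
  [[0,0,-0.035],[0,0,0]],
  [[0,0,-0.035],[0,0,0]],
  [[0,0,-0.03],[0,0,0]],
  [[0,0,-0.015],[0,0,0]],
])

```text
time_s: 7.85
tool_pos: [0.508, 0.3466, 0.1835]
tcp_rot: [3.131, 0.017, 0.046]
force: [0.3, 0.7, -3.5]
opening: 0.412
```

```bash
python3 -c "
from h import *
print(sense()['force'],sense()['opening'])
plan([.534,-.0445,.205],1.30,15)"
```

```text
[ 0.31009178  0.70956525 -3.45383443] 0.41239491191668814
from [0.508  0.3466 0.1835] [3.131 0.017 0.046] -> [0.534, -0.0445, 0.205] 1.3
[[[0.0005, 0.0261, -0.0012], [0.01, 0.017, -0.084]], [[-0.0016, 0.0261, -0.0014], [-0.0, 0.0, -0.084]], [[-0.0038, 0.0258, -0.0014], [0.0, 0.0, -0.084]], [[-0.006, 0.0254, -0.0014], [-0.0, 0.0, -0.084]], [[-0.0081, 0.0249, -0.0014], [0.0, 0.0, -0.084]], [[-0.0101, 0.0241, -0.0014], [-0.0, 0.0, -0.084]], [[-0.0121, 0.0232, -0.0014], [-0.0, 0.0, -0.084]], [[-0.014, 0.0221, -0.0014], [0.0, 0.0, -0.084]], [[-0.0158, 0.0208, -0.0014], [-0.0, 0.0, -0.084]], [[-0.0175, 0.0194, -0.0014], [0.0, 0.0, -0.084]]]
[[[-0.019, 0.0179, -0.0014], [-0.0, 0.0, -0.084]], [[-0.0205, 0.0163, -0.0014], [0.0, 0.0, -0.084]], [[-0.0217, 0.0145, -0.0014], [-0.0, 0.0, -0.084]], [[-0.0229, 0.0126, -0.0014], [0.0, 0.0, -0.084]], [[-0.0238, 0.0107, -0.0014], [0.0, 0.0, -0.084]]]
```

Emit:
servo_tool([
  [[0,0.026,-0.002],[0.006,0.01,-0.084]],
  [[-0.0016,0.026,-0.002],[0,0.003,-0.084]],
  [[-0.004,0.026,-0.0014],[0,0,-0.084]],
  [[-0.006,0.025,-0.0014],[0,0,-0.084]],
  [[-0.008,0.025,-0.0014],[0,0,-0.084]],
  [[-0.01,0.024,-0.0014],[0,0,-0.084]],
  [[-0.012,0.023,-0.0014],[0,0,-0.084]],
  [[-0.014,0.022,-0.0014],[0,0,-0.084]],
  [[-0.016,0.021,-0.0014],[0,0,-0.084]],
  [[-0.0175,0.0195,-0.0014],[0,0,-0.084]],
])

```text
time_s: 8.85
tool_pos: [0.5218, 0.078, 0.1936]
tcp_rot: [-3.129, 0.015, 0.922]
force: [0.2, -0.2, -3.5]
opening: 0.411
```

```bash
python3 -c "
from h import *
plan([.534,-.0445,.205],1.30,7)"
```

```text
from [0.5218 0.078  0.1936] [-3.129  0.015  0.922] -> [0.534, -0.0445, 0.205] 1.3
[[[-0.0129, 0.0119, -0.0016], [-0.013, 0.015, -0.054]], [[-0.0135, 0.0112, -0.0016], [0.0, 0.0, -0.054]], [[-0.0141, 0.0105, -0.0016], [0.0, 0.0, -0.054]], [[-0.0147, 0.0097, -0.0016], [0.0, 0.0, -0.054]], [[-0.0152, 0.0089, -0.0016], [0.0, 0.0, -0.054]], [[-0.0156, 0.0081, -0.0016], [-0.0, 0.0, -0.054]], [[-0.016, 0.0072, -0.0016], [0.0, 0.0, -0.054]]]
```

Emit:
servo_tool([
  [[-0.013,0.012,-0.002],[-0.006,0.008,-0.054]],
  [[-0.0135,0.011,-0.002],[-0.002,0.003,-0.054]],
  [[-0.014,0.0105,-0.0016],[0,0,-0.054]],
  [[-0.0147,0.01,-0.0016],[0,0,-0.054]],
  [[-0.015,0.009,-0.0016],[0,0,-0.054]],
  [[-0.013,0.007,-0.0016],[0,0,-0.05]],
  [[-0.005,0.003,0],[0,0,-0.02]],
  [[0,0,0],[0,0,0]],
  [[0,0,0],[0,0,0]],
])

```text
time_s: 9.75
tool_pos: [0.5255, -0.0383, 0.1959]
tcp_rot: [-3.116, 0.007, 1.268]
force: [-0.3, 0.1, -3.3]
opening: 0.411
```

Run:
```python
from h import *
plan([.534,-.0445,.205],1.30,3)
c=shot('wrist');b=shot('side');np.savez('pics/s2',**b)
u,v=map(int,proj(b,[.534,-.0445,.15]));print(u,v)
im=np.hstack([cv2.resize(c['image'],(400,300)),cv2.resize(b['image'][v-60:v+60,u-80:u+80],(400,300),interpolation=cv2.INTER_CUBIC)])
save('w4.png',im)
# tap pose from top/boss again
```

```text
from [ 0.5255 -0.0383  0.1959] [-3.116  0.007  1.268] -> [0.534, -0.0445, 0.205] 1.3
[[[-0.0011, 0.0032, -0.0031], [-0.026, 0.007, -0.011]], [[-0.0011, 0.0033, -0.003], [0.0, 0.0, -0.011]], [[-0.0012, 0.0033, -0.003], [-0.0, 0.0, -0.011]]]
310 273
```

View pics/w4.png

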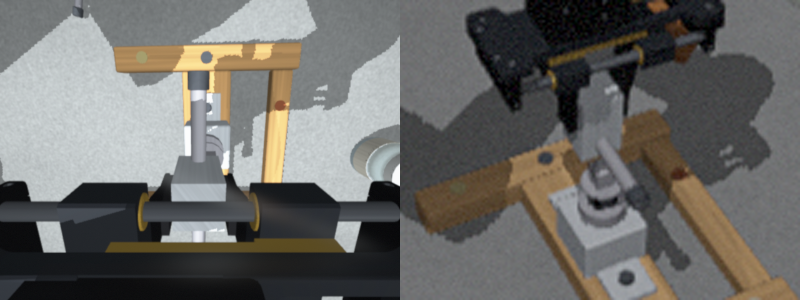

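The picture shows the wrench held upright with the bar pointing up at (200,120) in the left panel. The right panel shows it just above the tap at (600,185), slightly tilted. I'll straighten it and centre it.

Emit:
servo_tool([
  [[-0.001,0.003,0],[-0.012,0.004,-0.01]],
  [[-0.001,0.003,0],[-0.007,0.002,-0.01]],
  [[-0.001,0.002,0],[0,0,-0.005]],
  [[0,0,0],[0,0,0]],
  [[0,0,0],[0,0,0]],
])

```text
time_s: 10.35
tool_pos: [0.5329, -0.0423, 0.1959]
tcp_rot: [-3.137, 0.0, 1.298]
force: [-0.2, -0.4, -2.8]
opening: 0.411
```

Run:
```python
from h import *
plan([.534,-.0445,.180],1.30,2)
```

```text
from [ 0.5329 -0.0423  0.1959] [-3.137  0.     1.298] -> [0.534, -0.0445, 0.18] 1.3
[[[-0.0009, 0.0009, 0.0079], [-0.005, 0.0, -0.001]], [[-0.0009, 0.0008, 0.0079], [0.0, 0.0, -0.001]]]
```

Emit:
servo_tool([
  [[-0.001,0.001,0.007],[-0.003,0,-0.001]],
  [[-0.0008,0.0006,0.007],[0,0,0]],
  [[0,0,0.004],[0,0,0]],
  [[0,0,0],[0,0,0]],
  [[0,0,0],[0,0,0]],
])

```text
time_s: 10.85
tool_pos: [0.5335, -0.0447, 0.1755]
tcp_rot: [-3.139, 0.001, 1.299]
force: [-0.2, 0.2, -3.5]
opening: 0.41
```

Run:
```python
from h import *
plan([.534,-.0445,.155],1.30,4); print(sense()['force'],sense()['torque'])
```

```text
from [ 0.5335 -0.0447  0.1755] [-3.139e+00  1.000e-03  1.299e+00] -> [0.534, -0.0445, 0.155] 1.3
[[[0.0001, 0.0001, 0.0051], [-0.003, 0.001, -0.0]], [[0.0001, 0.0001, 0.0051], [0.0, 0.0, -0.0]], [[0.0001, 0.0001, 0.0051], [0.0, 0.0, -0.0]], [[0.0001, 0.0001, 0.0051], [-0.0, 0.0, -0.0]]]
[-0.180027    0.18839463 -3.4923827 ] [-0.08460553 -0.08307372  0.01830761]
```

Emit:
servo_tool([
  [[0.0002,0.0001,0.003],[-0.002,0,0]],
  [[0.0002,0.0001,0.003],[0,0,0]],
  [[0,0,0.003],[0,0,0]],
  [[0,0,0.003],[0,0,0]],
  [[0,0,0.002],[0,0,0]],
])

```text
time_s: 11.35
tool_pos: [0.5346, -0.0443, 0.1621]
tcp_rot: [3.14, 0.001, 1.299]
force: [-2.8, 0.7, 9.0]
opening: 0.408
```

Run:
```python
from h import *
plan([.534,-.0445,.1448],1.30,4); print(sense()['force'],sense()['torque'])
```

```text
from [ 0.5346 -0.0443  0.1621] [3.140e+00 1.000e-03 1.299e+00] -> [0.534, -0.0445, 0.1448] 1.3
[[[-0.0001, -0.0001, 0.0043], [0.001, 0.001, -0.0]], [[-0.0001, -0.0001, 0.0043], [0.0, 0.0, -0.0]], [[-0.0001, -0.0001, 0.0043], [-0.0, 0.0, -0.0]], [[-0.0001, -0.0001, 0.0043], [-0.0, 0.0, -0.0]]]
[-2.77469942  0.74313341  8.95838367] [ 0.38900215  1.05205061 -0.01297158]
```

Emit:
servo_tool([
  [[0,0,-0.002],[0,0,0]],
  [[-0.0002,-0.001,0],[0.001,0.001,0]],
  [[0,0,0],[0,0,0]],
])

```text
time_s: 11.65
tool_pos: [0.5336, -0.0441, 0.164]
tcp_rot: [3.141, -0.001, 1.299]
force: [0.1, 0.6, -2.9]
opening: 0.411
```

Emit:
servo_tool([
  [[0,0,0.002],[0,0,0]],
  [[0,0,0.002],[0,0,0]],
  [[0,0,0.002],[0,0,0]],
])

```text
time_s: 11.95
tool_pos: [0.5335, -0.0441, 0.1575]
tcp_rot: [3.141, -0.001, 1.299]
force: [-0.6, -0.2, -3.2]
opening: 0.414
```

Run:
```python
from h import *
print(sense()['tool_pos'],sense()['tcp_rot'],sense()['force'],sense()['torque'])
```

```text
[ 0.53354224 -0.04411788  0.15746778] [ 3.14098414e+00 -1.27131697e-03  1.29913164e+00] [-0.5632067  -0.1884365  -3.17888915] [-0.05450014 -0.08841196 -0.0342711 ]
```

Emit:
servo_tool([
  [[0,0,0.003],[0,0,0]],
  [[0,0,0.003],[0,0,0]],
  [[0,0,0.002],[0,0,0]],
  [[0,0,0.0015],[0,0,0]],
  [[0,0,0.001],[0,0,0]],
  [[0,0,0],[0,0,0]],
])

```text
time_s: 12.55
tool_pos: [0.5332, -0.0442, 0.1449]
tcp_rot: [-3.141, -0.001, 1.299]
force: [0.8, -0.5, -2.8]
opening: 0.414
```

Run:
```python
from h import *
print(sense()['tool_pos'],sense()['tcp_rot'],sense()['force'],sense()['torque'])
```

```text
[ 0.53317127 -0.0441695   0.14491064] [-3.14058602e+00 -5.56250450e-04  1.29900415e+00] [ 0.81630787 -0.54365909 -2.82246153] [-0.06395168 -0.0944852  -0.00766223]
```

Emit:
servo_tool([
  [[0,0,0.001],[0,0,0]],
  [[0,0,0.0005],[0,0,0]],
  [[0,0,0],[0,0,0]],
])

```text
time_s: 12.85
tool_pos: [0.5336, -0.0442, 0.1447]
tcp_rot: [3.141, -0.001, 1.299]
force: [-0.2, -0.3, -2.9]
opening: 0.41
```

Emit:
servo_tool([
  [[0,0,0],[0,0,0]],
  [[0,0,0],[0,0,0]],
  [[0,0,0],[0,0,0]],
  [[0,0,0],[0,0,0]],
  [[0,0,0],[0,0,0]],
  [[0,0,0],[0,0,0]],
], claw=0.62)

```text
time_s: 13.45
tool_pos: [0.5359, -0.0442, 0.1466]
tcp_rot: [3.135, -0.002, 1.3]
force: [-0.4, -0.5, 0.2]
opening: 0.621
```

Run:
```python
from h import *
s=sense();print(s['tool_pos'],s['tcp_rot'],s['force'],s['torque'])
c=shot('wrist');T=Ttool(s); P=pts(c);t=(P-T[:3,3])@T[:3,:3]
m=(abs(t[...,1])<.03)&(abs(P[...,2]-.177)<.008)&(c['z_map']>0)&(abs(t[...,0])<.03)
n,l,st,ce=cv2.connectedComponentsWithStats(m.astype(np.uint8))
k=1+st[1:,4].argmax(); m=l==k
A=np.c_[P[m][:,:2],np.ones(m.sum())]; pl=np.linalg.lstsq(A,P[m][:,2],rcond=None)[0]
print(m.sum(),t[m].min(0),t[m].max(0),'z',np.median(P[m][:,2]),'tilt',pl[:2])
rt=cv2.minAreaRect((t[m][:,:2]*1e4).astype(np.float32));print(rt)
```

```text
[ 0.53591992 -0.04419053  0.14663964] [ 3.13529499e+00 -2.21086255e-03  1.30045049e+00] [-0.44551151 -0.50050366  0.22565919] [-0.07400663 -0.12208394  0.01102127]
3075 [ 0.00266112 -0.01918507 -0.03253083] [ 0.01706372  0.01685814 -0.02231877] z 0.17686243271689506 tilt [-0.0597334  -0.22265923]
((99.29171752929688, -11.621444702148438), (143.74594116210938, 360.68609619140625), 0.3207073509693146)
```

The wrench is seated: its top is at 0.177, so the underside is at 0.117. The fingers are open, clear of it, with no contact. Now I'll recentre and regrip.

Emit:
servo_tool([
  [[0.0005,-0.0015,0.001],[0.003,0.001,0]],
  [[0,-0.0006,0.0006],[0,0,0]],
  [[0,0,0],[0,0,0]],
])

```text
time_s: 13.8
tool_pos: [0.5338, -0.0431, 0.1448]
tcp_rot: [3.139, -0.003, 1.3]
force: [-0.6, 0.7, 0.7]
opening: 0.621
```

Run:
```python
from h import *
plan([.5336,-.0442,.145],1.30,2)
```

```text
from [ 0.5338 -0.0431  0.1448] [ 3.139e+00 -3.000e-03  1.300e+00] -> [0.5336, -0.0442, 0.145] 1.3
[[[-0.0006, 0.0, -0.0001], [0.003, -0.003, 0.0]], [[-0.0006, 0.0, -0.0001], [-0.0, -0.0, 0.0]]]
```

Emit:
servo_tool([
  [[-0.001,0,0],[0.002,-0.002,0]],
  [[0,0,0],[0,0,0]],
  [[0,0,0],[0,0,0]],
  [[0,0,0],[0,0,0]],
  [[0,0,0],[0,0,0]],
], claw=0, grip_force=40)

```text
time_s: 14.3
tool_pos: [0.5335, -0.0441, 0.1447]
tcp_rot: [3.141, -0.001, 1.3]
force: [0.2, -0.5, -0.2]
opening: 0.411
```

Emit:
servo_tool([
  [[0,0,0],[0,0,0.05]],
  [[0,0,0.0001],[0,0,0.08]],
  [[0,0,0.0001],[0,0,0.1]],
  [[0,0,0.0001],[0,0,0.1]],
  [[0,0,0.0001],[0,0,0.1]],
])

```text
time_s: 14.8
tool_pos: [0.5333, -0.0436, 0.1445]
tcp_rot: [-3.141, -0.001, 0.857]
force: [-0.2, -0.6, -0.6]
opening: 0.41
```

```bash
cat > st.py <<'E'
from h import *
s=sense();y=s['tcp_rot'][2]; print(s['tool_pos'].round(4),s['tcp_rot'].round(3),'F',s['force'].round(2),'M',s['torque'].round(3),'open',round(s['opening'],3),'j6',s['joints'][5].round(3))
T=Ttool(s); d=T[:3,:3].T@(np.array([.5336,-.0442,s['tool_pos'][2]])-s['tool_pos']); print('shift to axis (tool)',d.round(4))
E
python3 st.py
```

```text
[ 0.5333 -0.0436  0.1445] [-3.141e+00 -1.000e-03  8.570e-01] F [-0.17 -0.6  -0.63] M [-0.36  -0.218  0.186] open 0.41 j6 2.207
shift to axis (tool) [-0.0003  0.0006 -0.    ]
```

Emit:
servo_tool([
  [[0,0.0002,0.0001],[0,0,0.12]],
  [[0,0,0.0001],[0,0,0.12]],
  [[0,0,0.0001],[0,0,0.12]],
  [[0,0,0.0001],[0,0,0.12]],
  [[0,0,0.0001],[0,0,0.12]],
  [[0,0,0.0001],[0,0,0.12]],
  [[0,0,0.0001],[0,0,0.12]],
  [[0,0,0.0001],[0,0,0.12]],
  [[0,0,0.0001],[0,0,0.12]],
  [[0,0,0.0001],[0,0,0.12]],
])

```text
time_s: 15.8
tool_pos: [0.5336, -0.0448, 0.1435]
tcp_rot: [3.139, -0.001, -0.386]
force: [0.2, -0.5, -0.2]
opening: 0.411
```

```bash
python3 st.py
```

```text
[ 0.5336 -0.0448  0.1435] [ 3.139e+00 -1.000e-03 -3.860e-01] F [ 0.22 -0.51 -0.21] M [-0.14   0.04   0.161] open 0.411 j6 0.963
shift to axis (tool) [-0.0002 -0.0006 -0.    ]
```

Emit:
servo_tool([
  [[0,-0.0003,0.0001],[0.002,0,0.12]],
  [[0,0,0.0001],[0,0,0.12]],
  [[0,0,0.0001],[0,0,0.12]],
  [[0,0,0.0001],[0,0,0.12]],
  [[0,0,0.0001],[0,0,0.12]],
  [[0,0,0.0001],[0,0,0.12]],
  [[0,0,0.0001],[0,0,0.12]],
  [[0,0,0.0001],[0,0,0.12]],
  [[0,0,0.0001],[0,0,0.12]],
  [[0,0,0.0001],[0,0,0.12]],
])

```text
time_s: 16.8
tool_pos: [0.5325, -0.0455, 0.1426]
tcp_rot: [3.139, -0.004, -1.629]
force: [-0.4, 1.2, -0.6]
opening: 0.412
```

```bash
python3 st.py
```

```text
[ 0.5325 -0.0455  0.1426] [ 3.139 -0.004 -1.629] F [-0.41  1.2  -0.63] M [0.173 0.036 0.172] open 0.412 j6 -0.281
shift to axis (tool) [-0.0014 -0.001  -0.    ]
```

Emit:
servo_tool([
  [[-0.0005,-0.0004,0.0001],[0,0,0.11]],
  [[-0.0004,-0.0003,0.0001],[0,0,0.11]],
  [[0,0,0.0001],[0,0,0.09]],
  [[0,0,0],[0,0,0]],
  [[0,0,0],[0,0,0]],
])

```text
time_s: 17.3
tool_pos: [0.5322, -0.0454, 0.1423]
tcp_rot: [3.139, -0.007, -1.949]
force: [-0.3, 0.4, -0.4]
opening: 0.41
```

```bash
python3 st.py
python3 - <<'E'
from h import *
c=shot('top');b=shot('side')
u,v=map(int,proj(b,[.534,-.0445,.13]));x,y=map(int,proj(c,[.534,-.0445,.13]))
save('w5.png',np.hstack([cv2.resize(k['image'][q-45:q+45,p-60:p+60],(400,300),interpolation=cv2.INTER_CUBIC) for k,p,q in((b,u,v),(c,x,y))]))
E
```

```text
[ 0.5322 -0.0454  0.1423] [ 3.139 -0.007 -1.949] F [-0.3   0.36 -0.41] M [ 0.07  -0.123 -0.003] open 0.41 j6 -0.602
shift to axis (tool) [-0.0016 -0.0008 -0.    ]
```

View pics/w5.png

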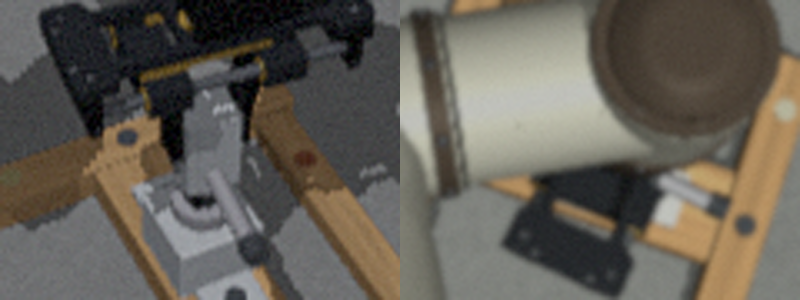

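The side panel shows the wrench upright, its block resting on the shoulder with the bar knob at (252,248). The tool has turned 3.25 rad, so the tap is at about 3.1. Next is the quarter back.

Emit:
servo_tool([
  [[-0.0006,-0.0003,0],[0,-0.003,-0.06]],
  [[-0.0005,-0.0003,0],[0,0,-0.1]],
  [[0,0,0],[0,0,-0.12]],
  [[0,0,-0.0001],[0,0,-0.12]],
  [[0,0,-0.0001],[0,0,-0.12]],
  [[0,0,-0.0001],[0,0,-0.12]],
  [[0,0,-0.0001],[0,0,-0.12]],
  [[0,0,-0.0001],[0,0,-0.12]],
  [[0,0,-0.0001],[0,0,-0.12]],
  [[0,0,-0.0001],[0,0,-0.12]],
])

```text
time_s: 18.4
tool_pos: [0.5335, -0.0453, 0.143]
tcp_rot: [3.138, 0.001, -0.781]
force: [-0.8, 0.6, -0.3]
opening: 0.408
```

```bash
python3 st.py
```

```text
[ 0.5335 -0.0453  0.143 ] [ 3.138e+00  1.000e-03 -7.810e-01] F [-0.8   0.56 -0.35] M [ 0.147 -0.107 -0.148] open 0.408 j6 0.57
shift to axis (tool) [-0.0007 -0.0009 -0.    ]
```

Emit:
servo_tool([
  [[-0.0004,-0.0004,-0.0001],[0,0,-0.12]],
  [[0,0,-0.0001],[0,0,-0.12]],
  [[0,0,-0.0001],[0,0,-0.12]],
  [[0,0,-0.0001],[0,0,-0.12]],
  [[0,0,-0.0001],[0,0,-0.1]],
  [[0,0,0],[0,0,0]],
  [[0,0,0],[0,0,0]],
])

```text
time_s: 19.1
tool_pos: [0.5338, -0.0447, 0.1435]
tcp_rot: [3.14, 0.002, -0.176]
force: [0.1, -0.5, -0.6]
opening: 0.414
```

```bash
python3 st.py
```

```text
[ 0.5338 -0.0447  0.1435] [ 3.14e+00  2.00e-03 -1.76e-01] F [ 0.06 -0.46 -0.57] M [ 0.01  -0.021 -0.029] open 0.414 j6 1.175
shift to axis (tool) [-0.0003 -0.0004  0.    ]
```

Emit:
servo_tool([
  [[-0.0003,-0.0003,0],[0,0,0.08]],
  [[0,0,0],[0,0,0.12]],
  [[0,0,0],[0,0,0.12]],
  [[0,0,0.0001],[0,0,0.12]],
  [[0,0,0.0001],[0,0,0.12]],
  [[0,0,0.0001],[0,0,0.12]],
  [[0,0,0.0001],[0,0,0.12]],
  [[0,0,0.0001],[0,0,0.12]],
  [[0,0,0.0001],[0,0,0.12]],
  [[0,0,0.0001],[0,0,0.12]],
])

```text
time_s: 20.1
tool_pos: [0.533, -0.0455, 0.1428]
tcp_rot: [3.136, -0.004, -1.391]
force: [-2.0, -0.2, 0.4]
opening: 0.411
```

```bash
python3 st.py
```

```text
[ 0.533  -0.0455  0.1428] [ 3.136 -0.004 -1.391] F [-2.04 -0.22  0.36] M [0.131 0.105 0.201] open 0.411 j6 -0.043
shift to axis (tool) [-0.0012 -0.0009 -0.    ]
```

Emit:
servo_tool([
  [[-0.0006,-0.0006,0.0001],[0.003,0,0.12]],
  [[-0.0003,0,0.0001],[0,0,0.12]],
  [[0,0,0.0001],[0,0,0.12]],
  [[0,0,0.0001],[0,0,0.12]],
  [[0,0,0.0001],[0,0,0.12]],
  [[0,0,0.0001],[0,0,0.12]],
  [[0,0,0.0001],[0,0,0.12]],
  [[0,0,0.0001],[0,0,0.12]],
  [[0,0,0.0001],[0,0,0.12]],
  [[0,0,0.0001],[0,0,0.12]],
])

```text
time_s: 21.1
tool_pos: [0.5316, -0.0448, 0.1418]
tcp_rot: [-3.139, -0.009, -2.648]
force: [0.3, 0.7, 0.6]
opening: 0.41
```

```bash
python3 st.py
```

```text
[ 0.5316 -0.0448  0.1418] [-3.139 -0.009 -2.648] F [0.34 0.73 0.56] M [ 0.353 -0.023  0.155] open 0.41 j6 -1.305
shift to axis (tool) [-0.002  -0.0004 -0.    ]
```

Emit:
servo_tool([
  [[-0.0007,-0.0003,0.0001],[0,0,0.12]],
  [[-0.0006,0,0.0001],[0,0,0.12]],
  [[-0.0003,0,0.0001],[0,0,0.12]],
  [[0,0,0.0001],[0,0,0.12]],
  [[0,0,0.0001],[0,0,0.1]],
  [[0,0,0.0001],[0,0,0.08]],
  [[0,0,0],[0,0,0.06]],
])

```text
time_s: 21.8
tool_pos: [0.5317, -0.0438, 0.1412]
tcp_rot: [-3.133, -0.007, 2.878]
force: [-0.3, -0.9, 0.2]
opening: 0.408
```

```bash
python3 st.py
```

```text
[ 0.5317 -0.0438  0.1412] [-3.133 -0.007  2.878] F [-0.33 -0.87  0.22] M [ 0.147 -0.223  0.16 ] open 0.408 j6 -2.062
shift to axis (tool) [-0.0019  0.0001 -0.    ]
```

Emit:
servo_tool([
  [[-0.0004,0,0.0001],[0,0,0.05]],
  [[-0.0004,0,0],[0,0,0.05]],
  [[0,0,0],[0,0,0.05]],
])

```text
time_s: 22.1
tool_pos: [0.5319, -0.0436, 0.1411]
tcp_rot: [-3.131, -0.007, 2.719]
force: [-0.2, -0.4, 0.1]
opening: 0.41
```

```bash
python3 st.py
```

```text
[ 0.5319 -0.0436  0.1411] [-3.131 -0.007  2.719] F [-0.2  -0.44  0.08] M [ 0.132 -0.198  0.199] open 0.41 j6 -2.221
shift to axis (tool) [-0.0018  0.0002 -0.    ]
```

Emit:
servo_tool([
  [[0,0,0],[0,0,0.05]],
  [[0,0,0],[0,0,0.05]],
])

```text
time_s: 22.3
tool_pos: [0.5319, -0.0436, 0.1411]
tcp_rot: [-3.13, -0.006, 2.617]
force: [-0.6, 0.5, 0.2]
opening: 0.412
```

```bash
python3 st.py
```

```text
[ 0.5319 -0.0436  0.1411] [-3.13  -0.006  2.617] F [-0.57  0.53  0.22] M [ 0.277 -0.158  1.132] open 0.412 j6 -2.324
shift to axis (tool) [-0.0018  0.0003 -0.    ]
```

The moment jumped from 0.2 to 1.13 N m at a total turn of 4.97 rad, so I've felt the hard stop. I'll ease off within the play, open and withdraw.

Emit:
servo_tool([
  [[0,0,0],[0,0,-0.05]],
  [[0,0,0],[0,0,0]],
])

```text
time_s: 22.5
tool_pos: [0.5319, -0.0436, 0.1411]
tcp_rot: [-3.129, -0.006, 2.669]
force: [-0.4, -1.3, -0.7]
opening: 0.41
```

Emit:
servo_tool([
  [[0,0,0],[0,0,0]],
  [[0,0,0],[0,0,0]],
  [[0,0,0],[0,0,0]],
  [[0,0,0],[0,0,0]],
  [[0,0,0],[0,0,0]],
], claw=0.7)

```text
time_s: 23.0
tool_pos: [0.532, -0.0436, 0.1411]
tcp_rot: [-3.13, -0.006, 2.663]
force: [1.0, 0.2, 0.1]
opening: 0.686
```

Emit:
servo_tool([
  [[0,0,-0.01],[0,0,0]],
  [[0,0,-0.015],[0,0,0]],
  [[0,0,-0.02],[0,0,0]],
  [[0,0,-0.03],[0,0,0]],
  [[0,0,-0.03],[0,0,0]],
  [[0,0,-0.03],[0,0,0]],
  [[0,0,-0.02],[0,0,0]],
  [[0,0,0],[0,0,0]],
  [[0,0,0],[0,0,0]],
])

```text
time_s: 23.9
tool_pos: [0.5334, -0.0428, 0.3075]
tcp_rot: [-3.131, -0.003, 2.661]
force: [0.2, -0.4, -0.6]
opening: 0.697
```

```bash
python3 st.py
python3 - <<'E'
from h import *
c=shot('wrist');b=shot('side');t=shot('top')
meas(c,.168,.180,(.534,-.0444))
P=pts(c);d=np.hypot(P[...,0]-.534,P[...,1]+.0444);m=(d<.022)&(P[...,2]>.165)&(P[...,2]<.185)
A=np.c_[P[m][:,:2]-[.534,-.0444],np.ones(m.sum())];print('top plane',np.linalg.lstsq(A,P[m][:,2],rcond=None)[0].round(4))
# bystanders before/after in the side view
a=np.load('pics/side.npz')['image'].astype(int)
for n,(u0,v0,u1,v1) in dict(box=(295,190,365,245),jar=(395,250,445,310),pot=(380,325,450,430)).items(): print(n,np.abs(b['image'][v0:v1,u0:u1].astype(int)-a[v0:v1,u0:u1]).mean().round(1))
u,v=map(int,proj(b,[.534,-.0445,.13]))
save('w6.png',np.hstack([cv2.resize(c['image'],(400,300)),cv2.resize(b['image'][v-60:v+60,u-80:u+80],(400,300),interpolation=cv2.INTER_CUBIC)]))
E
```

```text
[ 0.5334 -0.0428  0.3075] [-3.131e+00 -3.000e-03  2.661e+00] F [ 0.23 -0.44 -0.6 ] M [ 0.051 -0.167  0.006] open 0.697 j6 -2.279
shift to axis (tool) [-0.0008 -0.0012  0.    ]
0.168 0.18 1670 world [ 0.5336 -0.0447  0.1735] zmed 0.1735 tool [-0.0019  0.0003  0.1329] size [35.95066528 36.48901672] ang 66.00762176513672
top plane [ 0.0215 -0.0085  0.1733]
box 38.0
jar 7.5
pot 7.1
```

View pics/w6.png

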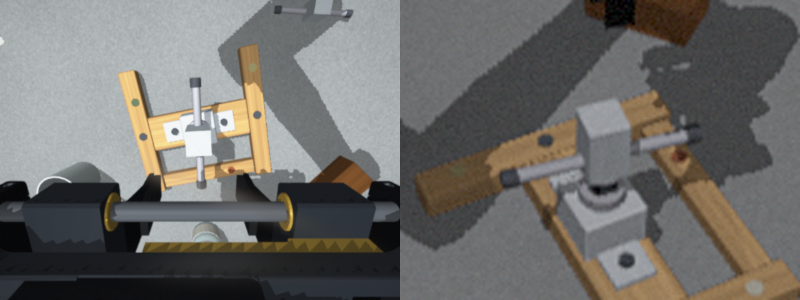

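The last picture shows the wrench upright on the tap (block top at (198,140) left, (605,110) right) with the fingers well clear. Its top is at 0.1735 against 0.1733 expected for fully home, tilted about 0.02 rad. The box patch in the side view is blocked by the gripper, which never went near the box. Handing in.

```bash
python3 -c "
from station import job,sense
print(job.finish_job(), sense()['time_s'])"
```

```text
the job is handed in; nothing more can be done
the job is handed in; nothing more can be done
```

I set the largest of the three wrenches (180 mm bar, 36 mm block) on the tap's square and let it go. I then regripped it once and turned the tap half a turn forward, a quarter back and forward again to the stop. The job was handed in soon after 24 s of the 64 s allowed, and it reports no verdict.

**What the checks showed:**
- **Seating:** on first contact the socket caught on the edge of the square (about 12 N). I backed off, shifted 1 mm, and it slid on freely. After letting go, the wrench's underside was at 0.117 m, which is fully down.
- **Turns:** I estimated the tap angle from the tool's turn and the play in the socket, about 3.1 rad forward and then about 1.6 rad after going back. At the end the moment jumped from 0.2 to 1.1 N m at the hard stop.
- **End state:** after release the wrench top was at 0.1735 m, against 0.1733 m expected with the collar home. It was tilted about 0.02 rad and within 1 mm of the tap's axis, and the gripper was about 130 mm above it and touching nothing.
- **Bystanders:** the jar and the pot looked unchanged in the side view. My before-and-after comparison for the box was no use, because the gripper blocked that part of the view. The gripper never went near the box, and it showed in the last pictures, but I did not measure its position again.

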